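Roll the poster tube to the pick-up line

TASK

Clear the wrapping place on the book stall: roll the brown poster tube across the felt mat by stroking its top with your fingertips, as many strokes as you need, until it lies at rest squarely along the red tape line, its middle over the tape and a bit of tape showing beyond both ends. Its end caps are freshly glued, so do not grip or lift it, push it from the side or an end, or drag it without rolling. Leave everything else on the stall where it is, and do not let the tube bump into the small things on the mat.

Things in the scene. Friction and masses are not known exactly. Their poses are not given: they have to be found in the camera images.
- tube: The poster tube: closed brown cardboard cylinder, white end caps, blue band, 80 mm in diameter, 220 mm long, about 0.3 kg. Origin: its centre, 40 mm above the mat (its top 80 mm above it). Its x axis runs along its length, within 2 degrees of the tape line at the start; y, z turn as it rolls. The felt brakes it: left alone it stays put; let go while rolling it runs on a little.
- tape_line: Straight strip of red tape stuck flat on the mat, 300 mm long (longer than the tube, so that it shows beyond both ends), 24 mm wide, no thickness to speak of. Its origin is its middle; its x axis runs along the strip, and the tube has to travel along its +y or -y (either can be the case), about 100 to 175 mm.
- mat: Dark green felt wrapping mat fixed to the table, 340 mm (its x) by 520 mm (its y), 4 mm thick; the tube rolls along its y. Origin: middle of its underside, on the table top.
- stamp: wooden hand stamp standing upright, base 40 mm across, 68 mm tall; one of four small things standing near the mat's corners, beyond the ends of the tube's run. Leave alone. Origin: centre of its underside.
- ink_pad: ink pad in a flat dark and blue tin, 90 x 60 x 19 mm; one of four small things standing near the mat's corners, beyond the ends of the tube's run. Leave alone. Origin: centre of its underside.
- tape_roll: roll of brown sticky tape lying flat, 70 mm across, 24 mm high; one of four small things standing near the mat's corners, beyond the ends of the tube's run. Leave alone. Origin: centre of its underside.
- bell: round steel counter bell, 72 mm across, 50 mm high; one of four small things standing near the mat's corners, beyond the ends of the tube's run. Leave alone. Origin: centre of its underside.
- stapler: red and black stapler, 130 x 36 mm, 55 mm high; beside the mat. Leave alone. Origin: centre of its underside.
- paper_cup: white paper cup, 76 mm across at the rim, 90 mm tall; beside the mat. Leave alone. Origin: centre of its underside.
- book_pile: loose pile of three books, about 150 x 210 mm, up to 90 mm high; beside the mat. Leave alone. Origin: centre of its underside.

How it is judged:
On the way:
1. the fingertips press on the top of the tube (contact force between the fingers and tube above 0.5 N and height (world z) of the grasp point above 0.085 m), for 0.05 s.
At the end, for the whole second after the job is handed in: The tube lies at rest on the mat, its axis within 12 mm of the tape's centre line and within 8 degrees of parallel, its middle within 35 mm of the tape's middle lengthwise (y of tube in the frame of tape_line between -0.012 and 0.012 m and x of tube in the frame of tape_line between -0.035 and 0.035 m and angle between the x axis of tube and the x axis of tape_line, either way round below 0.14 rad and height (world z) of tube between 0.04 and 0.048 m and linear speed of tube below 0.01 m/s); the robot touches nothing.
It fails at once if the tube is lifted off the mat (height (world z) of tube above 0.054 m).
It fails at once if the tube is gripped or pushed from its side or end: the fingers touch it while reaching down beside it, below its top (contact force between the fingers and tube above 1 N and height (world z) of the grasp point below 0.082 m).
It fails at once if the tube is dragged along without rolling (linear speed of tube above 0.04 m/s and angular speed of tube below 0.35 rad/s).
It fails at once if one of the other things is disturbed (moved more than 15 mm) (distance of any of stamp, ink_pad, tape_roll, bell, stapler, paper_cup, book_pile from where it was at the start of the episode above 0.015 m).
It fails at once if the tube bumps into one of the small things on the mat (contact force between tube and stamp above 0.3 N or contact force between tube and ink_pad above 0.3 N or contact force between tube and tape_roll above 0.3 N or contact force between tube and bell above 0.3 N).
It also fails if it takes over 61 s, if anything falls off the work surface, if the arm or the gripper's body presses on something with over 40 N, if the wrist force passes 120 N, or if a joint passes its speed limit or range.

ROBOT

A 6-joint arm with a two-finger parallel gripper is mounted at the origin on the work surface. World frame = base frame: x ahead of the robot, y to its left, z up, the work surface at z = 0. Lengths are in m, angles in rad, forces in N, time in s.
With the tool pointing down it reaches from about 0.35 to 0.975 m from the base axis. Payload 4.9 kg.
Tool frame: the origin (TCP) lies at the very end of the fingers, on their centre line; the grasp point (between the pads) lies 19 mm behind it; z points along the fingers, y is the direction in which the jaws open and shut (so a half turn about z gives the same grasp; the last joint's range is limited). The gripper opens to 85 mm and grips with 20 to 120 N. Pads are 22 mm wide; open, the fingers measure 114 mm over their backs; the gripper's body (76 mm by 85 mm) begins 54 mm behind the grasp point. The pads swing forward as they close: fully open they stand 13 mm farther back than shut.
Start: joints at [-1.439, 0.053, 1.613, -0, 1.476, -0.119], TCP at [0.155, -0.605, 0.231] pointing down, gripper open.
Joint ranges: [-3.01, 3.01], [-1.01, 2.22], [0.06, 2.58], [-1.02, 4.17], [0.09, 2.62], [-3.14, 3.14]. Speed limits (rad/s): [2.57, 2.57, 3.14, 3.14, 3.14, 3.14].

INTERFACE

Orientations are given as a unit quaternion [w, x, y, z].
In Python, from plant import state, eyes, job_done gives the robot as it stands.
- The arm moves only by the tool apply_moves, never from a script. Its argument "commands" is a list of rows, each an object with "linear": the shift along the tool's x, y, z in m, a list of three; "delta_rot": the turn, a rotation vector about the tool's x, y, z in degrees, a list of three; "fingers": the closure in counts, from 0 (fully open) to 255 (shut). In form: [{"linear": [x, y, z], "delta_rot": [wx, wy, wz], "fingers": fingers}, ...]. A call has exactly 8 rows; each row is the pose to reach, as a shift and turn from the pose commanded when the call began, along the tool's axes at that moment; what a row does not reach only later rows make up. A row lasts 1/10 s, in which the tool goes at most 50 mm and 8.59 degrees, less where a joint would pass 70% of its speed; a pose out of reach is approached as far as the arm can. A call with a gripper value outside its range is refused whole. The fingers move at their own pace and stop on an object; the grip force is fixed at half the most. Time passes only in rows, so rows that repeat a pose let the fingers close, or fill a call up. It gives the time, the measured TCP pose, the force and the opening at its end, in the units of the state.
- state(): the state, without advancing time (a new reading comes with each control period).
- eyes.grab_frame(name): name is "scene" or "top" or "wrist"; returns the picture (480x640x3 uint8, red, green, blue); there is no depth.
- eyes.camera_params(name): a dict with "fx", "fy", "cx", "cy" (pixels), "position" and "rotation" of the camera in the world; the wrist camera has in their place "T_tool_cam" (4x4, takes a point from camera to tool coordinates, whose origin is the TCP and whose axes are the flange's). Camera axes: x right, y down, z forward; pixel columns grow to the right and rows downward; lengths in m; the calibration is good to about 2 mm. A picture is of the moment at which its call begins: read the wrist's pose just before it. camera_params takes no time and is no camera call.
- job_done(): hands the job in, once; it reports no verdict.
The state is a dict: "time": time; "joint_pos": joint angles; "joint_vel": joint speeds; "joint_efforts": joint torques, N m; "tool_pos": TCP position; "tool_rot": TCP orientation; "contact_force": force on the tool from outside, world axes, zero at the start; "ft_torque": the same for the moment, N m; "gripper_width": opening from 0.0 (shut) to 1.0 (fully open).
Only numpy, scipy, OpenCV 4.12 (cv2) and the standard library are available. Lean on these libraries where they do the work, as an engineer would, in place of code of your own. Each camera call takes 0.05 s, during which the arm holds its last target.

## Working session

There is one attempt and no reset: what is moved stays moved. The work goes in short steps, Python scripts to look and compute and a tool call to move; the robot and the scene stay as the last step left them, time stands still between calls to the robot, and variables do not carry over. Pictures are saved under pics/ and viewed, and the job is handed in when it is done.

Besides the shell and the picture viewer there is one more tool, called after "Request:" in YAML: its name, and indented under it one key for each argument. apply_moves: Moves the arm, as the interface text tells. Its arguments: {"type":"object","properties":{"commands":{"type":"array","items":{"type":"object","properties":{"linear":{"type":"array","items":{"type":"number"}},"delta_rot":{"type":"array","items":{"type":"number"}},"fingers":{"type":"number"}}}}},"required":["commands"]}

```bash
ls; mkdir -p pics; python3 - <<'E'
from plant import state, eyes
import cv2
s=state(); print(s)
for n in ["scene","top"]:
    im=eyes.grab_frame(n); cv2.imwrite(f"pics/{n}0.png",im[:,:,::-1]); print(n,eyes.camera_params(n))
E
```

```text
pics
{'time': 0.0, 'joint_pos': array([-1.43902148e+00,  5.33661652e-02,  1.61428495e+00, -3.23083507e-06,
        1.47599092e+00, -1.18995184e-01]), 'joint_vel': array([ 0.00078346,  0.0002627 ,  0.00060471,  0.00059904,  0.00012831,
       -0.00174012]), 'joint_efforts': array([ 1.38169071e-03, -3.93682766e+01, -3.70176923e+01,  1.68891290e-05,
        6.93491864e-03,  3.23711149e-06]), 'tool_pos': array([ 0.15501456, -0.60483457,  0.23006265]), 'tool_rot': array([-1.02466071e-03,  9.92149052e-01,  1.25056823e-01, -8.15553663e-06]), 'contact_force': array([ 0.4283186 , -0.85962281,  0.65014847]), 'ft_torque': array([-0.00328685,  0.00154108, -0.01303085]), 'gripper_width': 0.9996195415102969}
scene {'fx': 595.2111445259227, 'fy': 595.2111445259227, 'cx': 314.21350389482524, 'cy': 243.9675526716357, 'position': array([1.27385195, 0.88371517, 0.97438869]), 'rotation': array([-0.15724669,  0.31064629,  0.84487166, -0.40615789])}
top {'fx': 616.8314812126902, 'fy': 616.8314812126902, 'cx': 311.5290904855052, 'cy': 241.03545880081384, 'position': array([0.26807834, 0.00816075, 1.86411797]), 'rotation': array([-0.04494845,  0.71007977, -0.7009428 ,  0.04945251])}
```

View pics/scene0.png

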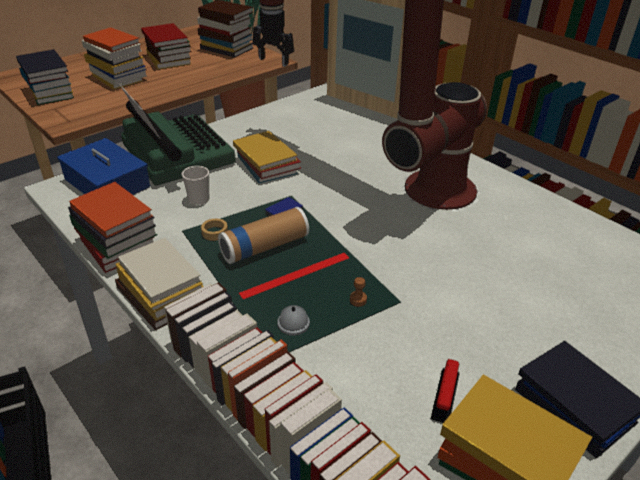

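View pics/top0.png

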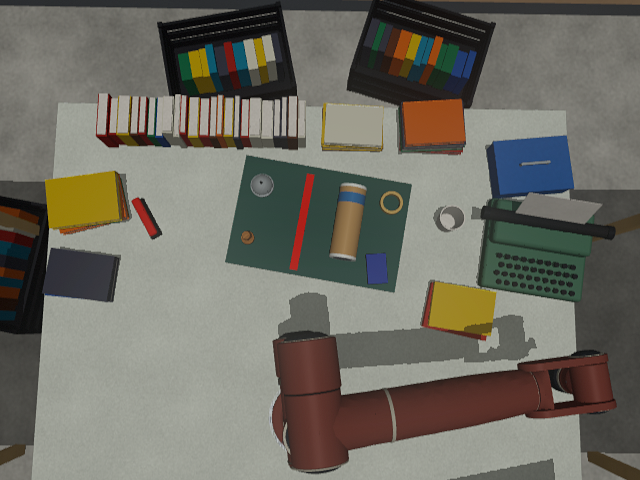

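The scene view shows the tube beyond the tape. In the top view (up is about +x, left about +y) the tube is around (348,222) and the tape around (302,222), so it has to travel toward +y.

```bash
cat > h.py <<'E'
import numpy as np, cv2
from scipy.spatial.transform import Rotation as R
from plant import state, eyes, job_done
P=eyes.camera_params("top")
Rm=R.from_quat(np.roll(P["rotation"],-1)).as_matrix()
def cast(uv,z):
    uv=np.atleast_2d(uv); d=np.c_[(uv[:,0]-P["cx"])/P["fx"],(uv[:,1]-P["cy"])/P["fy"],np.ones(len(uv))]@Rm.T
    o=P["position"]; return (o+d*((z-o[2])/d[:,2])[:,None])
def proj(p):
    c=(np.atleast_2d(p)-P["position"])@Rm; return np.c_[c[:,0]/c[:,2]*P["fx"]+P["cx"],c[:,1]/c[:,2]*P["fy"]+P["cy"]]
def line(mask,z):
    v,u=np.nonzero(mask); uv=np.c_[u,v].astype(np.float32)
    (c,sz,a)=cv2.minAreaRect(uv); 
    w=cast(uv,z)[:,:2]; m=w.mean(0); U,S,V=np.linalg.svd(w-m,full_matrices=False); d=V[0]; d=d*np.sign(d[0])
    n=np.array([-d[1],d[0]]); a=(w-m)@d; b=(w-m)@n
    q=lambda t:(np.percentile(t,.5),np.percentile(t,99.5))
    return m+d*np.mean(q(a))+n*np.mean(q(b)),d,np.diff(q(a))[0],np.diff(q(b))[0]
def big(m):
    n,l,s,_=cv2.connectedComponentsWithStats(m.astype(np.uint8)); return l==1+np.argmax(s[1:,4])
def masks(im):
    hsv=cv2.cvtColor(im,cv2.COLOR_RGB2HSV); H,S,V=[hsv[...,i].astype(int) for i in range(3)]
    roi=np.zeros(H.shape,bool); roi[150:295,225:415]=1
    red=roi&((H<6)|(H>174))&(S>180)&(V>90)
    green=(H>50)&(H<95)&(S>40)&(V<100)
    r2=np.zeros(H.shape,bool); r2[170:275,265:378]=1
    tube=r2&~cv2.dilate(red.astype(np.uint8),np.ones((3,3))).astype(bool)&(V>75)&~((H>55)&(H<95)&(S>60))
    tube=cv2.morphologyEx(tube.astype(np.uint8),cv2.MORPH_OPEN,np.ones((3,3)))
    return big(red),big(tube)
E
python3 - <<'E'
from h import *
im=cv2.imread("pics/top0.png")[:,:,::-1].copy()
r,t=masks(im)
for m,z in((r,.004),(t,.044)):
    c,d,L,W=line(m,z); print(c,np.degrees(np.arctan2(d[1],d[0])),L,W)
o=im.copy(); o[r]=[0,255,255]; o[t]=[255,0,255]
cv2.imwrite("pics/m0.png",cv2.resize(o[140:310,210:430],None,fx=3.4,fy=3.4,interpolation=0)[:,:,::-1])
E
```

```text
[0.57967572 0.02880473] -9.454611291588574 0.29449261478729305 0.023179373549975634
[ 0.57687854 -0.11019346] -8.62699106211533 0.23112062027684782 0.07744584040478382
```

View pics/m0.png

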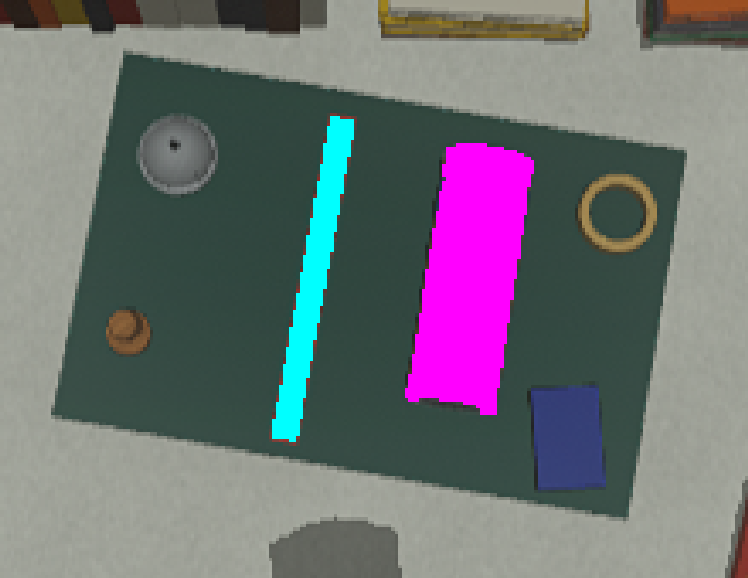

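The masks are clean. The tape's middle is at (0.580, 0.029), pointing −9.5°. The tube is at about (0.574, −0.110), pointing −8.6°, so it has about 138 mm to roll toward +y. I'll bring the tool over it with the jaws along the tube axis.

```bash
cat >> h.py <<'E'
def plan(pos,yaw,frac=1.0):
    """tool-frame shift and turn (deg) to TCP pos, tool pointing down, tool x at world yaw deg"""
    s=state(); Rc=R.from_quat(np.roll(s["tool_rot"],-1))
    x=np.array([np.cos(np.radians(yaw)),np.sin(np.radians(yaw)),0]); z=np.array([0,0,-1.])
    Rt=R.from_matrix(np.c_[x,np.cross(z,x),z])
    print("t",round(s["time"],2),"pos",s["tool_pos"].round(4),"F",s["contact_force"].round(2),"w",round(s["gripper_width"],3))
    print("lin",(Rc.inv().apply(np.array(pos)-s["tool_pos"])*frac).round(4),"rot",((Rc.inv()*Rt).as_rotvec(degrees=True)*frac).round(2))
E
python3 -c "
from h import *
plan([.572,-.126,.15],81.4); plan([.572,-.126,.2],81.4,.5)"
```

```text
t 0.1 pos [ 0.155  -0.6049  0.2302] F [0.03 0.05 0.07] w 0.999
lin [ 0.5228 -0.3603  0.081 ] rot [ -0.09  -0.07 -67.03]
t 0.1 pos [ 0.155  -0.6049  0.2302] F [0.03 0.05 0.07] w 0.999
lin [ 0.2614 -0.1802  0.0155] rot [ -0.05  -0.04 -33.52]
```

Request:
apply_moves:
  commands:
    - {"linear":[0.033,-0.0225,0.002],"delta_rot":[0,0,-4.2],"fingers":120}
    - {"linear":[0.066,-0.045,0.004],"delta_rot":[0,0,-8.4],"fingers":120}
    - {"linear":[0.099,-0.0675,0.006],"delta_rot":[0,0,-12.6],"fingers":120}
    - {"linear":[0.132,-0.09,0.008],"delta_rot":[0,0,-16.8],"fingers":120}
    - {"linear":[0.165,-0.1125,0.01],"delta_rot":[0,0,-21],"fingers":120}
    - {"linear":[0.198,-0.135,0.012],"delta_rot":[0,0,-25.2],"fingers":120}
    - {"linear":[0.231,-0.1575,0.014],"delta_rot":[0,0,-29.4],"fingers":120}
    - {"linear":[0.264,-0.18,0.016],"delta_rot":[0,0,-33.6],"fingers":120}

```text
time: 0.9
tool_pos: [0.3668, -0.3639, 0.2148]
tool_rot: [-0.0, 0.913, 0.408, -0.0]
contact_force: [0.4, -0.6, -0.6]
gripper_width: 0.531
```

```bash
python3 -c "
from h import *
plan([.572,-.126,.15],81.4)"
```

```text
t 0.9 pos [ 0.3668 -0.3639  0.2148] F [ 0.38 -0.58 -0.59] w 0.531
lin [ 0.3141 -0.006   0.0648] rot [-2.000e-02 -2.000e-02 -3.327e+01]
```

Request:
apply_moves:
  commands:
    - {"linear":[0.045,-0.001,0.008],"delta_rot":[0,0,-5],"fingers":120}
    - {"linear":[0.09,-0.002,0.016],"delta_rot":[0,0,-10],"fingers":120}
    - {"linear":[0.135,-0.003,0.024],"delta_rot":[0,0,-15],"fingers":120}
    - {"linear":[0.18,-0.004,0.032],"delta_rot":[0,0,-20],"fingers":120}
    - {"linear":[0.225,-0.005,0.04],"delta_rot":[0,0,-25],"fingers":120}
    - {"linear":[0.27,-0.006,0.048],"delta_rot":[0,0,-30],"fingers":120}
    - {"linear":[0.3,-0.006,0.058],"delta_rot":[0,0,-33.4],"fingers":120}
    - {"linear":[0.314,-0.006,0.065],"delta_rot":[0,0,-33.4],"fingers":120}

```text
time: 1.7
tool_pos: [0.5726, -0.1259, 0.149]
tool_rot: [-0.001, 0.757, 0.653, -0.0]
contact_force: [-0.7, -0.3, -0.2]
gripper_width: 0.527
```

```bash
python3 - <<'E'
from h import *
plan([.572,-.126,.1],81.4)
for n in("wrist","top"):
    im=eyes.grab_frame(n); cv2.imwrite(f"pics/{n}1.png",im[:,:,::-1])
    if n=="top":
        c,d,L,W=line(masks(im)[1],.044); print(c,np.degrees(np.arctan2(d[1],d[0])),L,W)
E
```

```text
t 1.7 pos [ 0.5726 -0.1259  0.149 ] F [-0.66 -0.26 -0.19] w 0.527
lin [-0.0002 -0.0005  0.049 ] rot [-0.09 -0.04  0.14]
[ 0.55892863 -0.12920027] -7.362720892474507 0.2984185399686887 0.1620107014498066
```

View pics/wrist1.png

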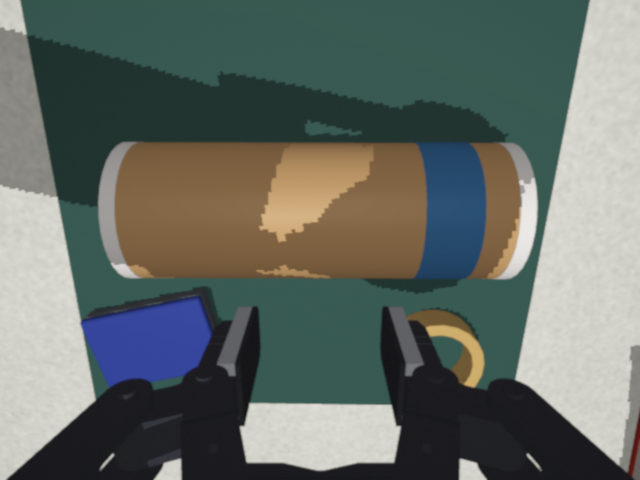

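View pics/top1.png

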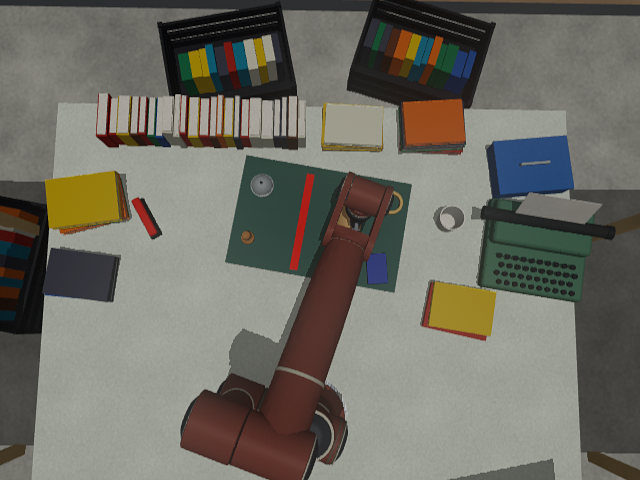

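The wrist view shows the tube level in the picture (edges at rows 142 and 278, ends near columns 99 and 537), with both fingers short of it. The top view is blocked by the arm, so I'll measure with the wrist camera.

```bash
cat >> h.py <<'E'
def wmeas(name,save=True):
    """tube axis pose from the wrist view, relative to tape too if seen"""
    p=eyes.camera_params("wrist"); s=state(); im=eyes.grab_frame("wrist")
    if save: cv2.imwrite(f"pics/{name}.png",im[:,:,::-1])
    T=np.asarray(p["T_tool_cam"]); Rt=R.from_quat(np.roll(s["tool_rot"],-1)).as_matrix()
    Rw=Rt@T[:3,:3]; o=s["tool_pos"]+Rt@T[:3,3]
    def ray(u,v):
        d=Rw@np.array([(u-p["cx"])/p["fx"],(v-p["cy"])/p["fy"],1]); return d/np.linalg.norm(d)
    def hit(d,z): return o+d*(z-o[2])/d[2]
    hsv=cv2.cvtColor(im,cv2.COLOR_RGB2HSV); H,S,V=[hsv[...,i].astype(int) for i in range(3)]
    brown=(H>5)&(H<22)&(S>70)&(V>60); m=big(cv2.morphologyEx(brown.astype(np.uint8),cv2.MORPH_OPEN,np.ones((5,5))))
    us=np.nonzero(m.sum(0)>60)[0]; lo,hi=us.min()+15,us.max()-15
    pts=[]; 
    for u in np.linspace(lo,hi,25).astype(int):
        vv=np.nonzero(m[:,u])[0]
        if len(vv)<60: continue
        if vv.max()>=479 or vv.min()<=0: continue
        d=ray(u,vv.min()-.5)+ray(u,vv.max()+.5); pts.append(np.r_[hit(d,.044)[:2],vv.min(),vv.max()])
    pts=np.array(pts)
    if len(pts)<5: print("few pts"); return
    g=np.polyfit(pts[:,0],pts[:,1],1); r=pts[:,1]-np.polyval(g,pts[:,0]); k=abs(r)<3*np.median(abs(r))+1e-4
    g=np.polyfit(pts[k,0],pts[k,1],1); ang=np.degrees(np.arctan(g[0]))
    # ends of the mask incl. caps: along the middle rows
    tc=np.array([.5797,.0288]); a=np.radians(-9.45); dt=np.array([np.cos(a),np.sin(a)]); nt=np.array([-dt[1],dt[0]])
    q=np.array([tc[0],np.polyval(g,tc[0])]); off=(q-tc)@nt
    # tool relative to tube
    tp=s["tool_pos"][:2]; n=np.array([-np.sin(np.radians(ang)),np.cos(np.radians(ang))])
    rel=(tp-np.array([tp[0],np.polyval(g,tp[0])]))@n
    print(f"t {s['time']:.2f} tube ang {ang:.2f} off-from-tape {off*1e3:.1f}mm  y@tool {np.polyval(g,tp[0]):.4f} tool ahead of tube {rel*1e3:.1f}mm rows {pts[:,2].mean():.0f}-{pts[:,3].mean():.0f} cols {us.min()}-{us.max()} resid {abs(r[k]).max()*1e3:.1f} n{k.sum()}")
    red=((H<6)|(H>174))&(S>150)&(V>50)
    if red.sum()>500:
        rm=big(red); 
        vv,uu=np.nonzero(rm); W=np.array([hit(ray(a,b),.004)[:2] for a,b in zip(uu[::5],vv[::5])])
        f=np.polyfit(W[:,0],W[:,1],1); print(f"  tape seen rows {vv.min()}-{vv.max()} ang {np.degrees(np.arctan(f[0])):.2f} y at x=.58 {np.polyval(f,.58):.4f}")
    return ray,hit
E
python3 - <<'E'
from h import *
ray,hit=wmeas("w2")
for u in(99,537): print(hit(ray(u,210),.044))
E
```

```text
t 1.80 tube ang -8.75 off-from-tape -138.8mm  y@tool -0.1107 tool ahead of tube -16.1mm rows 141-275 cols 119-426 resid 0.2 n24
[ 0.44295326 -0.09202558  0.044     ]
[ 0.70065119 -0.13076353  0.044     ]
```

Request:
apply_moves:
  commands:
    - {"linear":[0,0,0.025],"delta_rot":[0,0,0],"fingers":120}
    - {"linear":[0,0,0.045],"delta_rot":[0,0,0],"fingers":120}
    - {"linear":[0,0,0.058],"delta_rot":[0,0,0],"fingers":120}
    - {"linear":[0,0,0.064],"delta_rot":[0,0,0],"fingers":120}
    - {"linear":[0,0,0.066],"delta_rot":[0,0,0],"fingers":120}
    - {"linear":[0,0,0.067],"delta_rot":[0,0,0],"fingers":120}
    - {"linear":[0,0,0.068],"delta_rot":[0,0,0],"fingers":120}
    - {"linear":[0,0,0.068],"delta_rot":[0,0,0],"fingers":120}

```text
time: 2.65
tool_pos: [0.5724, -0.1284, 0.0831]
tool_rot: [0.001, 0.758, 0.652, 0.0]
contact_force: [0.6, -0.1, -0.7]
gripper_width: 0.528
```

```bash
python3 -c "
from h import *
wmeas('w3');s=state();print(s['tool_pos'],s['contact_force'])"
```

```text
t 2.65 tube ang -8.42 off-from-tape -138.2mm  y@tool -0.1102 tool ahead of tube -18.0mm rows 156-329 cols 32-466 resid 2.8 n22
[ 0.57239012 -0.12840381  0.08301741] [0.19401277 0.39360251 0.68265596]
```

View pics/w3.png

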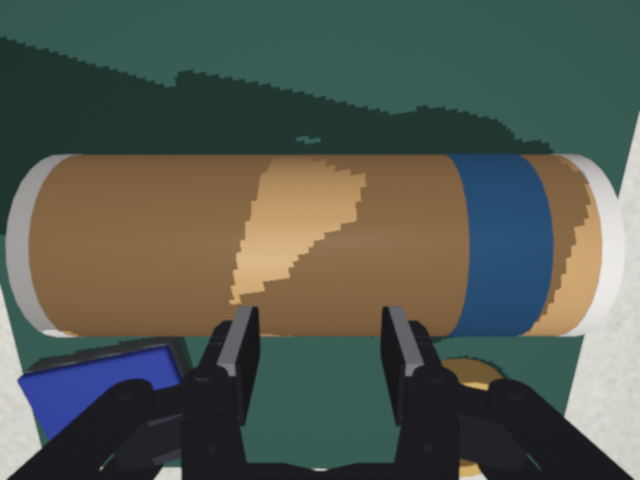

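The tube still fills rows 155–335, and the fingertips sit over its near upper edge at rows 308–320. Now I'll go forward 4 mm and feel downward slowly.

Request:
apply_moves:
  commands:
    - {"linear":[0.003,0,0.0005],"delta_rot":[0,0,0],"fingers":120}
    - {"linear":[0.005,0,0.001],"delta_rot":[0,0,0],"fingers":120}
    - {"linear":[0.005,0,0.0015],"delta_rot":[0,0,0],"fingers":120}
    - {"linear":[0.005,0,0.002],"delta_rot":[0,0,0],"fingers":120}
    - {"linear":[0.005,0,0.0025],"delta_rot":[0,0,0],"fingers":120}
    - {"linear":[0.005,0,0.003],"delta_rot":[0,0,0],"fingers":120}
    - {"linear":[0.005,0,0.0035],"delta_rot":[0,0,0],"fingers":120}
    - {"linear":[0.005,0,0.004],"delta_rot":[0,0,0],"fingers":120}

```text
time: 3.5
tool_pos: [0.573, -0.124, 0.081]
tool_rot: [0.0, 0.758, 0.652, -0.0]
contact_force: [-7.2, -0.4, 15.2]
gripper_width: 0.53
```

Contact found at TCP z of about 0.081, with 15 N pressing. I'll ease off slightly and make the first stroke at 60 mm/s.

Request:
apply_moves:
  commands:
    - {"linear":[0.002,0,-0.0005],"delta_rot":[0,0,0],"fingers":120}
    - {"linear":[0.007,0,-0.0005],"delta_rot":[0,0,0],"fingers":120}
    - {"linear":[0.013,0,-0.0005],"delta_rot":[0,0,0],"fingers":120}
    - {"linear":[0.019,0,-0.0005],"delta_rot":[0,0,0],"fingers":120}
    - {"linear":[0.025,0,-0.0005],"delta_rot":[0,0,0],"fingers":120}
    - {"linear":[0.031,0,-0.0005],"delta_rot":[0,0,0],"fingers":120}
    - {"linear":[0.037,0,-0.0005],"delta_rot":[0,0,0],"fingers":120}
    - {"linear":[0.041,0,-0.0005],"delta_rot":[0,0,0],"fingers":120}

```text
time: 4.3
tool_pos: [0.5792, -0.0827, 0.0815]
tool_rot: [0.0, 0.758, 0.652, -0.0]
contact_force: [-7.0, 1.3, 14.0]
gripper_width: 0.531
```

```bash
python3 -c "
from h import *
wmeas('w4');s=state();print(s['tool_pos'],s['contact_force'])"
```

```text
t 4.30 tube ang -5.64 off-from-tape -112.0mm  y@tool -0.0846 tool ahead of tube 1.9mm rows 214-367 cols 45-460 resid 14.9 n25
  tape seen rows 0-64 ang -9.25 y at x=.58 0.0273
[ 0.57927966 -0.08223313  0.08148413] [-7.51168069  1.71170524 13.73619007]
```

View pics/w4.png

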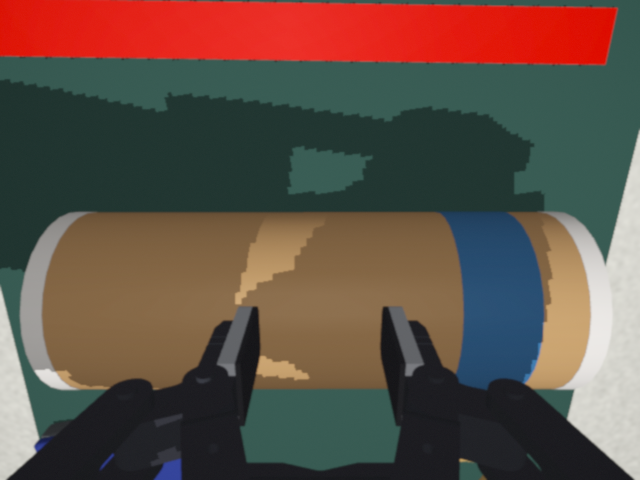

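The tube rolled cleanly and now spans rows 212–388, with the tape visible at rows 0–64. The fingers hide its lower edge, so I'll measure from the tangent ray at the upper edge instead.

```bash
python3 - <<'E'
s=open("h.py").read()
s=s.replace("""        if vv.max()>=479 or vv.min()<=0: continue
        d=ray(u,vv.min()-.5)+ray(u,vv.max()+.5); pts.append(np.r_[hit(d,.044)[:2],vv.min(),vv.max()])
""","""        if vv.min()<=0: continue
        d=ray(u,vv.min()-.5); nn=np.array([np.sin(np.radians(9)),np.cos(np.radians(9))]); dn=d[:2]@nn
        pts.append(np.r_[hit(d,.044)[:2]-nn*.04*np.hypot(dn,d[2])/abs(d[2]),vv.min(),vv.max()])
""")
open("h.py","w").write(s)
E
python3 -c "
from h import *
wmeas('w5')"
```

```text
t 4.35 tube ang -8.31 off-from-tape -118.1mm  y@tool -0.0909 tool ahead of tube 8.6mm rows 215-370 cols 46-460 resid 1.9 n23
  tape seen rows 0-65 ang -9.29 y at x=.58 0.0274
```

Request:
apply_moves:
  commands:
    - {"linear":[0.006,0,0],"delta_rot":[0,0,0],"fingers":120}
    - {"linear":[0.012,0,0],"delta_rot":[0,0,0],"fingers":120}
    - {"linear":[0.016,0,0],"delta_rot":[0,0,0],"fingers":120}
    - {"linear":[0.016,0,-0.004],"delta_rot":[0,0,0],"fingers":120}
    - {"linear":[0.016,0,-0.012],"delta_rot":[0,0,0],"fingers":120}
    - {"linear":[0.006,0,-0.014],"delta_rot":[0,0,0],"fingers":120}
    - {"linear":[-0.01,0,-0.014],"delta_rot":[0,0,0],"fingers":120}
    - {"linear":[-0.018,0,-0.012],"delta_rot":[0,0,0],"fingers":120}

```text
time: 5.2
tool_pos: [0.576, -0.1026, 0.091]
tool_rot: [0.0, 0.759, 0.651, -0.0]
contact_force: [-0.3, -0.7, 0.4]
gripper_width: 0.528
```

```bash
python3 -c "
from h import *
wmeas('w6');s=state();print(s['tool_pos'],s['contact_force'])"
```

```text
t 5.20 tube ang -8.37 off-from-tape -109.9mm  y@tool -0.0820 tool ahead of tube -20.4mm rows 147-317 cols 45-461 resid 1.0 n21
  tape seen rows 0-19 ang -9.04 y at x=.58 0.0183
[ 0.57546466 -0.10320561  0.09018473] [-1.30038591 -1.51705257 -0.40131529]
```

Request:
apply_moves:
  commands:
    - {"linear":[0.004,0,0.006],"delta_rot":[0,0,0],"fingers":120}
    - {"linear":[0.005,0,0.011],"delta_rot":[0,0,0],"fingers":120}
    - {"linear":[0.005,0,0.012],"delta_rot":[0,0,0],"fingers":120}
    - {"linear":[0.008,0,0.012],"delta_rot":[0,0,0],"fingers":120}
    - {"linear":[0.014,0,0.012],"delta_rot":[0,0,0],"fingers":120}
    - {"linear":[0.02,0,0.012],"delta_rot":[0,0,0],"fingers":120}
    - {"linear":[0.026,0,0.012],"delta_rot":[0,0,0],"fingers":120}
    - {"linear":[0.032,0,0.012],"delta_rot":[0,0,0],"fingers":120}

```text
time: 6.05
tool_pos: [0.5811, -0.0683, 0.0816]
tool_rot: [-0.0, 0.758, 0.652, -0.001]
contact_force: [-9.9, 1.2, 17.3]
gripper_width: 0.53
```

Request:
apply_moves:
  commands:
    - {"linear":[0.006,0,0],"delta_rot":[0,0,0],"fingers":120}
    - {"linear":[0.012,0,0],"delta_rot":[0,0,0],"fingers":120}
    - {"linear":[0.018,0,0],"delta_rot":[0,0,0],"fingers":120}
    - {"linear":[0.024,0,0],"delta_rot":[0,0,0],"fingers":120}
    - {"linear":[0.03,0,0],"delta_rot":[0,0,0],"fingers":120}
    - {"linear":[0.034,0,0],"delta_rot":[0,0,0],"fingers":120}
    - {"linear":[0.034,0,-0.004],"delta_rot":[0,0,0],"fingers":120}
    - {"linear":[0.034,0,-0.012],"delta_rot":[0,0,0],"fingers":120}

```text
time: 6.85
tool_pos: [0.5851, -0.0347, 0.0897]
tool_rot: [-0.001, 0.758, 0.652, -0.001]
contact_force: [0.3, -1.2, -0.2]
gripper_width: 0.53
```

```bash
python3 -c "
from h import *
wmeas('w7');s=state();print(s['tool_pos'],s['contact_force'])"
```

```text
t 6.85 tube ang -8.31 off-from-tape -78.3mm  y@tool -0.0513 tool ahead of tube 16.5mm rows 225-368 cols 66-455 resid 2.2 n23
  tape seen rows 108-164 ang -9.36 y at x=.58 0.0274
[ 0.58641366 -0.03510607  0.09180501] [ 0.62762323 -1.16966618  0.75767856]
```

View pics/w7.png

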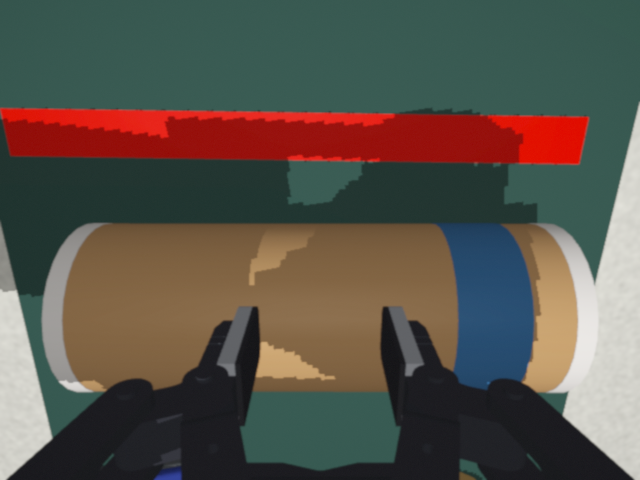

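Each stroke moves the tube about 32 mm and it stays straight. It's now at rows 223–392, with the tape at rows 108–164 and 78 mm left. I'll return above it and repeat the same stroke.

Request:
apply_moves:
  commands:
    - {"linear":[-0.01,0,-0.002],"delta_rot":[0,0,0],"fingers":120}
    - {"linear":[-0.024,0,-0.002],"delta_rot":[0,0,0],"fingers":120}
    - {"linear":[-0.033,0,0],"delta_rot":[0,0,0],"fingers":120}
    - {"linear":[-0.033,0,0.006],"delta_rot":[0,0,0],"fingers":120}
    - {"linear":[-0.032,0,0.011],"delta_rot":[0,0,0],"fingers":120}
    - {"linear":[-0.032,0,0.012],"delta_rot":[0,0,0],"fingers":120}
    - {"linear":[-0.029,0,0.012],"delta_rot":[0,0,0],"fingers":120}
    - {"linear":[-0.024,0,0.012],"delta_rot":[0,0,0],"fingers":120}

```text
time: 7.7
tool_pos: [0.5825, -0.0594, 0.0809]
tool_rot: [-0.0, 0.758, 0.652, -0.001]
contact_force: [-7.9, 0.2, 14.9]
gripper_width: 0.53
```

Request:
apply_moves:
  commands:
    - {"linear":[0.006,0,0],"delta_rot":[0,0,0],"fingers":120}
    - {"linear":[0.012,0,0],"delta_rot":[0,0,0],"fingers":120}
    - {"linear":[0.018,0,0],"delta_rot":[0,0,0],"fingers":120}
    - {"linear":[0.024,0,0],"delta_rot":[0,0,0],"fingers":120}
    - {"linear":[0.03,0,0],"delta_rot":[0,0,0],"fingers":120}
    - {"linear":[0.036,0,0],"delta_rot":[0,0,0],"fingers":120}
    - {"linear":[0.042,0,0],"delta_rot":[0,0,0],"fingers":120}
    - {"linear":[0.048,0,0],"delta_rot":[0,0,0],"fingers":120}

```text
time: 8.5
tool_pos: [0.5898, -0.0109, 0.0812]
tool_rot: [-0.001, 0.758, 0.652, -0.0]
contact_force: [-7.7, 1.7, 13.5]
gripper_width: 0.527
```

```bash
python3 -c "
from h import *
wmeas('w8');s=state();print(s['tool_pos'],s['contact_force'])"
```

```text
t 8.50 tube ang -8.23 off-from-tape -49.0mm  y@tool -0.0224 tool ahead of tube 11.4mm rows 221-373 cols 48-461 resid 2.0 n23
  tape seen rows 159-212 ang -9.35 y at x=.58 0.0274
[ 0.58991411 -0.00998136  0.08117018] [-6.64390238  3.34037911 15.34842755]
```

Request:
apply_moves:
  commands:
    - {"linear":[0.006,0,0],"delta_rot":[0,0,0],"fingers":120}
    - {"linear":[0.01,0,0],"delta_rot":[0,0,0],"fingers":120}
    - {"linear":[0.01,0,-0.004],"delta_rot":[0,0,0],"fingers":120}
    - {"linear":[0.01,0,-0.012],"delta_rot":[0,0,0],"fingers":120}
    - {"linear":[0,0,-0.014],"delta_rot":[0,0,0],"fingers":120}
    - {"linear":[-0.014,0,-0.014],"delta_rot":[0,0,0],"fingers":120}
    - {"linear":[-0.023,0,-0.014],"delta_rot":[0,0,0],"fingers":120}
    - {"linear":[-0.023,0,-0.012],"delta_rot":[0,0,0],"fingers":120}

```text
time: 9.35
tool_pos: [0.586, -0.0362, 0.0907]
tool_rot: [0.0, 0.759, 0.651, -0.0]
contact_force: [-0.8, 0.3, 0.2]
gripper_width: 0.529
```

```bash
python3 -c "
from h import *
wmeas('w9');s=state();print(s['tool_pos'],s['contact_force'])"
```

```text
t 9.35 tube ang -8.44 off-from-tape -43.5mm  y@tool -0.0162 tool ahead of tube -19.7mm rows 148-318 cols 45-462 resid 1.1 n23
  tape seen rows 106-154 ang -8.82 y at x=.58 0.0299
[ 0.58570179 -0.0354326   0.09006019] [-0.81662021  0.27491401  0.43761223]
```

View pics/w9.png

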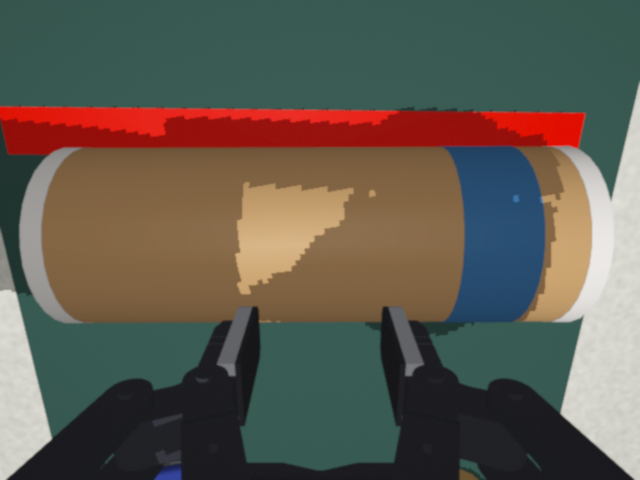

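The tube is at rows 148–321, just touching the tape's near edge, with about 43 mm left. One more full stroke, then a short one.

Request:
apply_moves:
  commands:
    - {"linear":[0.004,0,0.006],"delta_rot":[0,0,0],"fingers":120}
    - {"linear":[0.005,0,0.011],"delta_rot":[0,0,0],"fingers":120}
    - {"linear":[0.005,0,0.012],"delta_rot":[0,0,0],"fingers":120}
    - {"linear":[0.008,0,0.012],"delta_rot":[0,0,0],"fingers":120}
    - {"linear":[0.014,0,0.012],"delta_rot":[0,0,0],"fingers":120}
    - {"linear":[0.02,0,0.012],"delta_rot":[0,0,0],"fingers":120}
    - {"linear":[0.026,0,0.012],"delta_rot":[0,0,0],"fingers":120}
    - {"linear":[0.032,0,0.012],"delta_rot":[0,0,0],"fingers":120}

```text
time: 10.2
tool_pos: [0.5913, -0.0017, 0.0816]
tool_rot: [-0.0, 0.758, 0.652, -0.0]
contact_force: [-8.0, 1.4, 16.9]
gripper_width: 0.532
```

Request:
apply_moves:
  commands:
    - {"linear":[0.006,0,0],"delta_rot":[0,0,0],"fingers":120}
    - {"linear":[0.012,0,0],"delta_rot":[0,0,0],"fingers":120}
    - {"linear":[0.018,0,0],"delta_rot":[0,0,0],"fingers":120}
    - {"linear":[0.024,0,0],"delta_rot":[0,0,0],"fingers":120}
    - {"linear":[0.028,0,0],"delta_rot":[0,0,0],"fingers":120}
    - {"linear":[0.028,0,-0.001],"delta_rot":[0,0,0],"fingers":120}
    - {"linear":[0.028,0,-0.004],"delta_rot":[0,0,0],"fingers":120}
    - {"linear":[0.028,0,-0.012],"delta_rot":[0,0,0],"fingers":120}

```text
time: 11.0
tool_pos: [0.5942, 0.0255, 0.0896]
tool_rot: [-0.001, 0.758, 0.652, -0.001]
contact_force: [-0.0, -0.4, -0.7]
gripper_width: 0.529
```

Request:
apply_moves:
  commands:
    - {"linear":[-0.01,0,-0.002],"delta_rot":[0,0,0],"fingers":120}
    - {"linear":[-0.02,0,-0.002],"delta_rot":[0,0,0],"fingers":120}
    - {"linear":[-0.03,0,-0.002],"delta_rot":[0,0,0],"fingers":120}
    - {"linear":[-0.03,0,0],"delta_rot":[0,0,0],"fingers":120}
    - {"linear":[-0.03,0,0],"delta_rot":[0,0,0],"fingers":120}
    - {"linear":[-0.03,0,0],"delta_rot":[0,0,0],"fingers":120}
    - {"linear":[-0.03,0,0],"delta_rot":[0,0,0],"fingers":120}
    - {"linear":[-0.03,0,0],"delta_rot":[0,0,0],"fingers":120}

```text
time: 11.8
tool_pos: [0.5908, -0.0045, 0.0908]
tool_rot: [0.0, 0.758, 0.652, 0.0]
contact_force: [-0.3, 0.8, 0.2]
gripper_width: 0.531
```

```bash
python3 -c "
from h import *
wmeas('w10');s=state();print(s['tool_pos'],s['contact_force'])"
```

```text
t 11.80 tube ang -8.47 off-from-tape -15.4mm  y@tool 0.0115 tool ahead of tube -15.8mm rows 157-325 cols 48-460 resid 1.2 n23
  tape seen rows 168-211 ang 37.22 y at x=.58 0.1624
[ 0.59074802 -0.00444791  0.09082517] [ 0.42520078 -0.50629955 -0.81678636]
```

View pics/w10.png

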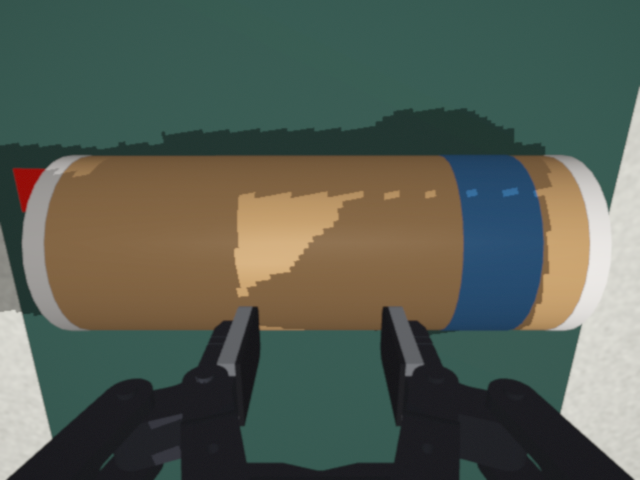

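About 15 mm is left, so I'll press straight down and stroke 30 mm.

Request:
apply_moves:
  commands:
    - {"linear":[0,0,0.006],"delta_rot":[0,0,0],"fingers":120}
    - {"linear":[0,0,0.011],"delta_rot":[0,0,0],"fingers":120}
    - {"linear":[0,0,0.012],"delta_rot":[0,0,0],"fingers":120}
    - {"linear":[0.003,0,0.012],"delta_rot":[0,0,0],"fingers":120}
    - {"linear":[0.008,0,0.012],"delta_rot":[0,0,0],"fingers":120}
    - {"linear":[0.013,0,0.012],"delta_rot":[0,0,0],"fingers":120}
    - {"linear":[0.018,0,0.012],"delta_rot":[0,0,0],"fingers":120}
    - {"linear":[0.022,0,0.012],"delta_rot":[0,0,0],"fingers":120}

```text
time: 12.65
tool_pos: [0.5944, 0.0175, 0.0816]
tool_rot: [-0.0, 0.758, 0.652, -0.0]
contact_force: [-7.2, 1.1, 15.2]
gripper_width: 0.529
```

Request:
apply_moves:
  commands:
    - {"linear":[0.004,0,0],"delta_rot":[0,0,0],"fingers":120}
    - {"linear":[0.007,0,0],"delta_rot":[0,0,0],"fingers":120}
    - {"linear":[0.008,0,0],"delta_rot":[0,0,0],"fingers":120}
    - {"linear":[0.008,0,0],"delta_rot":[0,0,0],"fingers":120}
    - {"linear":[0.008,0,0],"delta_rot":[0,0,0],"fingers":120}
    - {"linear":[0.008,0,-0.002],"delta_rot":[0,0,0],"fingers":120}
    - {"linear":[0.008,0,-0.006],"delta_rot":[0,0,0],"fingers":120}
    - {"linear":[0.008,0,-0.016],"delta_rot":[0,0,0],"fingers":120}

```text
time: 13.45
tool_pos: [0.5941, 0.025, 0.0935]
tool_rot: [-0.001, 0.758, 0.652, -0.001]
contact_force: [0.2, 0.1, 0.0]
gripper_width: 0.53
```

Request:
apply_moves:
  commands:
    - {"linear":[0,0,-0.02],"delta_rot":[0,0,0],"fingers":120}
    - {"linear":[-0.01,0,-0.04],"delta_rot":[0,0,0],"fingers":120}
    - {"linear":[-0.02,0,-0.06],"delta_rot":[0,0,0],"fingers":120}
    - {"linear":[-0.03,0,-0.08],"delta_rot":[0,0,0],"fingers":120}
    - {"linear":[-0.03,0,-0.08],"delta_rot":[0,0,0],"fingers":120}
    - {"linear":[-0.03,0,-0.08],"delta_rot":[0,0,0],"fingers":120}
    - {"linear":[-0.03,0,-0.08],"delta_rot":[0,0,0],"fingers":120}
    - {"linear":[-0.03,0,-0.08],"delta_rot":[0,0,0],"fingers":120}

```text
time: 14.25
tool_pos: [0.5899, -0.0042, 0.173]
tool_rot: [-0.001, 0.758, 0.652, -0.001]
contact_force: [1.5, 0.2, -0.9]
gripper_width: 0.529
```

```bash
python3 -c "
from h import *
wmeas('w11');s=state();print(s['tool_pos'],s['contact_force'])
plan([.5,-.3,.25],81.4)"
```

```text
t 14.25 tube ang -8.48 off-from-tape -0.1mm  y@tool 0.0272 tool ahead of tube -31.0mm rows 111-238 cols 136-418 resid 0.5 n24
  tape seen rows 148-181 ang 19.58 y at x=.58 0.1007
[ 0.58997814 -0.00421081  0.17320463] [ 0.70444817 -0.28513887 -0.0120169 ]
t 14.3 pos [ 0.59   -0.0042  0.1732] F [ 0.7  -0.29 -0.01] w 0.529
lin [-0.3059 -0.0449 -0.0767] rot [-0.14 -0.   -0.  ]
```

View pics/w11.png

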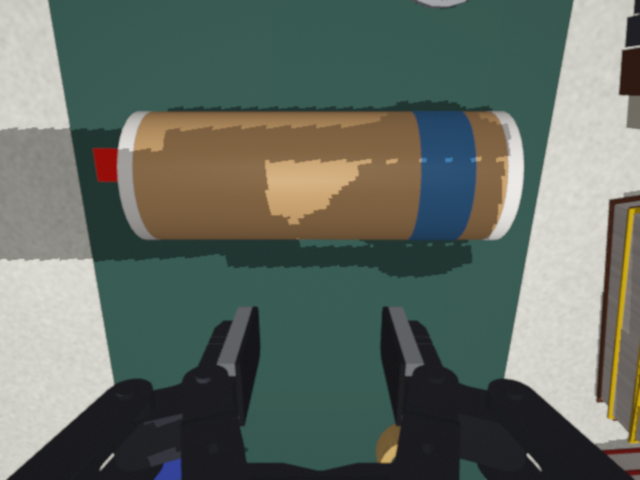

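The tube's axis is now within about 1 mm of the tape line (tube at rows 111–238, with tape showing at column 105). I'll back the arm off toward −y, high up, and confirm from the top camera.

Request:
apply_moves:
  commands:
    - {"linear":[-0.02,0,-0.03],"delta_rot":[0,0,0],"fingers":120}
    - {"linear":[-0.06,-0.005,-0.06],"delta_rot":[0,0,0],"fingers":120}
    - {"linear":[-0.1,-0.01,-0.08],"delta_rot":[0,0,0],"fingers":120}
    - {"linear":[-0.14,-0.02,-0.08],"delta_rot":[0,0,0],"fingers":120}
    - {"linear":[-0.18,-0.03,-0.08],"delta_rot":[0,0,0],"fingers":120}
    - {"linear":[-0.22,-0.04,-0.08],"delta_rot":[0,0,0],"fingers":120}
    - {"linear":[-0.26,-0.045,-0.08],"delta_rot":[0,0,0],"fingers":120}
    - {"linear":[-0.29,-0.045,-0.08],"delta_rot":[0,0,0],"fingers":120}

```text
time: 15.1
tool_pos: [0.5015, -0.2863, 0.2541]
tool_rot: [-0.0, 0.759, 0.651, -0.0]
contact_force: [0.7, 0.5, 0.3]
gripper_width: 0.531
```

```bash
python3 - <<'E'
from h import *
im=eyes.grab_frame("top"); cv2.imwrite("pics/top2.png",cv2.resize(im[130:330,200:440],None,fx=3,fy=3)[:,:,::-1])
c,d,L,W=line(masks(im)[1],.044); print(c,np.degrees(np.arctan2(d[1],d[0])),L,W)
tc=np.array([.5797,.0288]); a=np.radians(-9.45); dt=np.array([np.cos(a),np.sin(a)]); nt=np.array([-dt[1],dt[0]])
print((c-[.003,0]-tc)@dt,(c-tc)@nt)
a=cv2.imread("pics/top0.png")[:,:,::-1]
for n,(x,y,w,h) in dict(bell=(248,170,28,28),stamp=(238,228,18,18),roll=(378,188,28,28),pad=(364,250,26,36),cup=(430,203,36,32),stapler=(130,192,34,48),books=(420,278,80,64)).items():
    print(n,np.abs(a[y:y+h,x:x+w].astype(int)-im[y:y+h,x:x+w]).mean().round(1))
print(state()["contact_force"])
E
```

```text
[0.59660298 0.02782188] -8.407806843449183 0.2276328469805032 0.07766035701494434
0.013874898166463468 0.0018103971286167096
bell 3.8
stamp 3.5
roll 10.3
pad 32.7
cup 62.5
stapler 4.4
books 16.6
[-1.03999758 -2.08786952 -0.43419327]
```

View pics/top2.png

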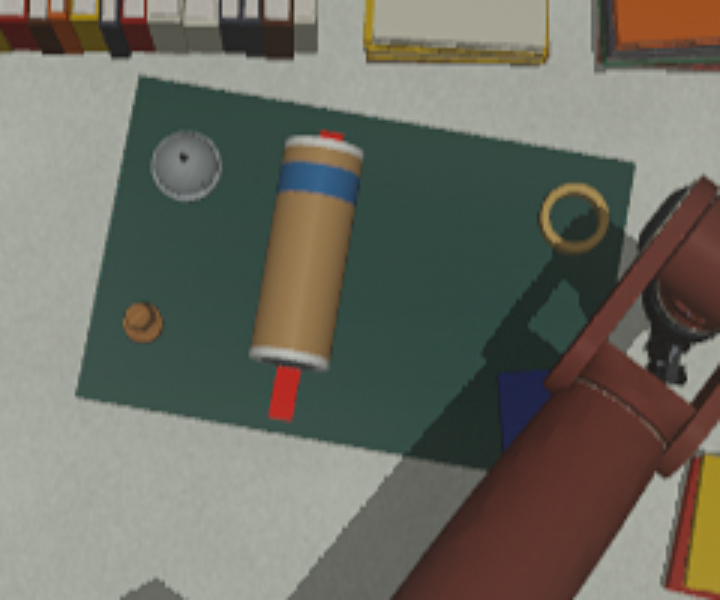

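The top view shows the tube centred across the tape, with red showing beyond both ends at about (333,134) and (284,392). The bell, stamp and tape roll are unmoved, and the arm is clear. Handing in.

```bash
python3 -c "
from h import *
print(job_done()); print(state()['time'])"
```

```text
the job is handed in; nothing more can be done
None
the job is handed in; nothing more can be done
```

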